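Rock a display stand's swivel foot and take up its bearing play

ROBOT

A 7-joint arm with a two-finger parallel gripper is mounted at the origin on the work surface. World frame = base frame: x ahead of the robot, y to its left, z up, the work surface at z = 0. Lengths are in m, angles in rad, forces in N, time in s.
With the tool pointing down it reaches from about 0.35 to 0.9 m from the base axis. Payload 8.1 kg.
Tool frame: the origin (TCP) lies at the very end of the fingers, on their centre line; the grasp point (between the pads) lies bot.pinch_z behind it (bot.pinch_z is the distance from the TCP to the grasp point, in m); z points along the fingers, y is the direction in which the jaws open and shut (so a half turn about z gives the same grasp; the last joint's range is limited). The gripper opens to 85 mm and grips with 20 to 120 N. Pads are 22 mm wide; open, the fingers measure 114 mm over their backs; the gripper's body (76 mm by 85 mm) begins 54 mm behind the grasp point. The pads swing forward as they close: fully open they stand 13 mm farther back than shut.
Start: joints at [1.209, 0.434, 0.025, 1.573, -0.012, 1.134, -0.075], TCP at [0.16, -0.604, 0.231] pointing down, gripper open.
Joint ranges: [-2.62, 2.62], [-0.44, 2.09], [-1.27, 1.32], [0.08, 2.57], [-1.32, 4.46], [0.12, 2], [-2.74, 2.74]. Speed limits (rad/s): [2.22, 2.22, 3.01, 3.01, 3.14, 3.14, 3.14].

INTERFACE

Orientations are given as a unit quaternion [x, y, z, w].
In Python, from workcell import bot gives the robot as it stands. Calls block until the motion is done:
- bot.move_to(position, orientation): joint-space move of the TCP to a pose.
- bot.move_straight(position, rotation=None, v=0.15, max_force=None): straight line of the TCP; rotation=None keeps the orientation; v is the mean speed in m/s. With max_force (N) it stops when the force on the tool has changed by that much, and returns True; else False.
- bot.move_joints(angles): joint-space move.
- bot.grip(opening, force=None): finger opening in m; force is the grip in N (None keeps the last); returns when the fingers have stopped.
- bot.wait(seconds).
- bot.ik(position, orientation): joint angles nearest the present ones, or None.
- bot.snapshot(name): name is "scene" or "top"; returns (picture, depth): 384x512x3 uint8, red, green, blue; 384x512 float32, m along the optical axis (not along the pixel's ray), 0 where there is no reading.
- bot.camera_params(name): a dict with "fx", "fy", "cx", "cy" (pixels), "R" (3x3) and "t" (3): a world point X has camera coordinates R X + t. Camera axes: x right, y down, z forward; pixel columns grow to the right and rows downward; lengths in m; the calibration is good to about 2 mm. A picture is of the moment at which its call begins. camera_params takes no time and is no camera call.
A pose or a line that the arm cannot do raises bot.MotionError and nothing moves.
- bot.job_done(): hands the job in, once; it reports no verdict.
Readings, each from a call of its own:
- bot.get_time_s(): time.
- bot.get_joint_pos(): joint angles.
- bot.get_joint_velocities(): joint speeds.
- bot.get_joint_efforts(): joint torques, N m.
- bot.get_tool_pos(): TCP position.
- bot.get_eef_rot(): TCP orientation.
- bot.get_force(): force on the tool from outside, world axes, zero at the start.
- bot.get_ft_torque(): the same for the moment, N m.
- bot.get_gripper_width(): finger opening in m.
Only numpy, scipy, OpenCV 4.12 (cv2) and the standard library are available. Lean on these libraries where they do the work, as an engineer would, in place of code of your own. Each camera call takes 0.05 s, during which the arm holds its last target.

TASK

The upturned swivel foot held in the vise may be loose on its axle: press its left rubber pad down until it stops and then its right one, to feel how far it rocks. Turn the green wing nut clockwise until that rock is just gone, at most about an eighth of a turn further, and let go of it; then press the left pad and the right pad again to prove the foot firm. Press gently with the fingertips, and leave everything else on the desk where it is.

Things in the scene. Friction and masses are not known exactly. Their poses are not given: they have to be found in the camera images.
- foot: Round foot of a small display's swivel stand, upside down and level in a blue bench vise: disc 196 mm across, 10 mm thick, pale metal face up, black rim. Origin at the centre of its lower face on the upright axle, about 150 mm above the desk; z up the axle, y to its left pad, x away from the robot. It swivels stiffly (0.4 N m) and starts turned a little. Pushing it with over 25 N is too hard.
- pad_left_top (a point): Centre of the upper face of the left black rubber pad (as seen from the robot, +y side): 22 mm across, 5 mm high, standing on the foot's face 82 mm from the axle, its top 15 mm above the foot's lower face. Press it straight down and slowly: pad and fingertips together give up to 1 mm under 8 N even when the foot is firm.
- pad_right_top (a point): The same for the right pad (-y side), 82 mm from the axle on the opposite side. The two pads of the same look at front and back are not part of the job.
- pad_left: The left rubber pad itself; origin at the centre of its underside.
- pad_right: The right rubber pad itself; origin at the centre of its underside.
- rock (a joint): Sideways tilt of the foot in rad: + left pad down, - right pad down, 0 level. Loose, 2 to 5 N on a pad tips it over the edge of its collar (24 mm radius) until it stops against the nut's washer, at 0.025 to 0.09 rad; let go, it falls back level. A pad sinks about 1.4 mm for each mm of play along the axle: 1 to 3.5 mm at the start, which cannot be seen.
- nut: Green wing nut on the axle above the foot, a springy steel washer held under it. Origin on the axle at the washer's underside, z up, x along the wings. It stays where it is left. Tightened, it presses on the brass flange bush round the axle, whose worn height is unknown.
- nut_wings (a point): Centre of the nut's wings: an upright bar 46 mm long (along the nut's x), 10 mm thick, 22 mm high, its top 11 mm above this point; the flat top of the nut's round hub, 12 mm radius, lies 7.5 mm below this point. The foot's face is about 32 mm below it; nothing stands beside the wings.
- nut_turn (a joint): Angle of the wing nut in rad, 0 at the start, growing as it turns clockwise seen from above, which tightens: 0.96 mm down a rad (6 mm a turn). It turns with about 0.06 N m. Once the play is gone, each further rad squeezes the washer by about 29 N (22 N for an eighth of a turn); 1 to 28 N is right: play gone, not cranked.
- screwdriver: Orange-handled screwdriver, 170 mm, lying by the vise; to be left alone. Origin under its middle.
- head_bracket: Dark steel head plate of the stand, 75 mm square, lying by the vise; to be left alone. Origin at its underside's centre.
- screw_cup: Small white cup, 64 mm across and 45 mm high, beside the vise; to be left alone. Origin at its underside's centre.
- optical_drive: Flat silver laptop drive, 135 by 128 by 13 mm, at the right; to be left alone. Origin at its underside's centre.
- air_duster: Spray can with a blue label, 64 mm across and 190 mm high, at the left; to be left alone. Origin at its underside's centre.
- wood_box: Open pale wooden box, 140 by 100 by 85 mm, at the left; to be left alone. Origin at its underside's centre.
Things that resemble listed ones, but are neither listed nor needed, are in the scene too. What is shaped like the part that bears foot but pink or turquoise is not meant.

How it is judged:
On the way, in this order (a step that is already met when the one before it is completed fails the run):
1. the left pad is pressed down until the loose foot stops against the nut's washer (contact force between the fingers and pad_left above 1.5 N and value of joint rock above 0.018 rad and contact force between nut and foot above 1 N), for 0.1 s.
2. then the right pad is pressed down until the foot stops (contact force between the fingers and pad_right above 1.5 N and value of joint rock below -0.018 rad and contact force between nut and foot above 1 N), for 0.1 s.
3. the nut is turned until it bears on the bush with 1 to 28 N, play gone, and let go (contact force between nut and foot between 1 and 28 N and contact force between the fingers and nut below 0.2 N and contact force between the fingers and foot below 0.2 N), for 0.2 s.
4. the left pad is pressed again (3 N or more) and the foot stays level within 0.02 rad (contact force between the fingers and pad_left above 3 N and value of joint rock below 0.02 rad), for 0.1 s.
5. the right pad is pressed again (3 N or more) and the foot stays level within 0.02 rad (contact force between the fingers and pad_right above 3 N and value of joint rock above -0.02 rad), for 0.1 s.
At the end, for the whole second after the job is handed in: The wing nut is left bearing on the foot's bush with 1 to 28 N (play gone, no more than about an eighth of a turn past that), the foot level within 0.01 rad and at rest, everything else where it was (contact force between nut and foot between 1 and 28 N and value of joint rock between -0.01 and 0.01 rad and angular speed of each of foot, nut below 0.05 rad/s); the robot touches nothing.
It fails at once if the foot is pushed with more than 25 N (contact force between the fingers and foot above 25 N).
It fails at once if something else on the desk is moved by more than 15 mm (distance of any of screwdriver, head_bracket, screw_cup, optical_drive, air_duster, wood_box from where it was at the start of the episode above 0.015 m).
It also fails if it takes over 72 s, if anything falls off the work surface, if the arm or the gripper's body presses on something with over 40 N, if the wrist force passes 120 N, or if a joint passes its speed limit or range.

## Working session

There is one attempt and no reset: what is moved stays moved. The work goes in short steps, each a Python script; the robot and the scene stay as the last script left them, time stands still between calls to the robot, and variables do not carry over. Pictures are saved under pics/ and viewed, and the job is handed in when it is done.

```bash
ls; mkdir -p pics; python3 - <<'E'
from workcell import bot
import cv2,numpy as np
for n in ("scene","top"):
    p,d=bot.snapshot(n); np.savez(f"pics/{n}0.npz",p=p,d=d)
    cv2.imwrite(f"pics/{n}0.png",p[:,:,::-1]); c=bot.camera_params(n); print(n,c)
print(bot.get_time_s(),bot.pinch_z,bot.get_tool_pos(),bot.get_eef_rot(),bot.get_force())
E
```

```text
pics
scene {'fx': 397.51033195077343, 'fy': 397.51033195077343, 'cx': 263.06938448861445, 'cy': 193.46871536291476, 'R': array([[-0.93797792,  0.34663236,  0.00658965],
       [ 0.32661993,  0.88987943, -0.31848709],
       [-0.11626192, -0.29658155, -0.94790429]]), 't': array([ 0.49642841, -0.10366059,  1.53456605])}
top {'fx': 453.58658077174596, 'fy': 453.58658077174596, 'cx': 247.37535026882176, 'cy': 187.74040877427757, 'R': array([[-0.00801137, -0.99977945, -0.01941307],
       [-0.99709992,  0.00945618, -0.07551381],
       [ 0.07568073,  0.0187518 , -0.99695577]]), 't': array([-0.00465053,  0.50466327,  1.3667484 ])}
0.1 0.0187 [ 0.15977956 -0.60378427  0.23062413] [ 9.91644919e-01  1.28995722e-01 -1.60835995e-04 -6.57069559e-04] [-0.54359786 -0.55480537 -0.10904902]
```

View pics/scene0.png

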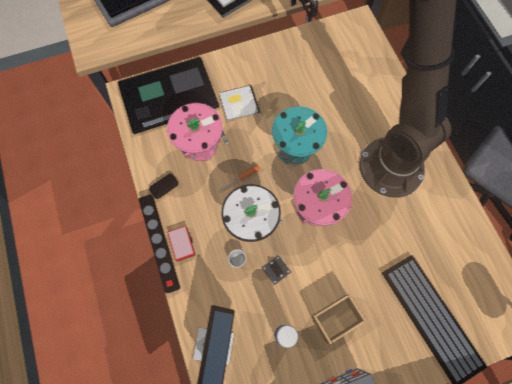

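View pics/top0.png

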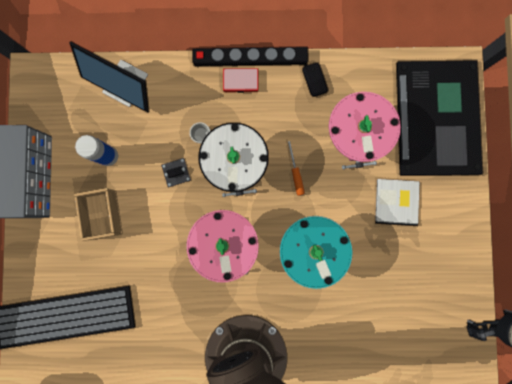

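The target is the pale disc at top (234,157) / scene (251,212). The pink ones at top (364,127) and (223,245) and the turquoise one at (316,252) are decoys. I'll enlarge the pale one to confirm.

```bash
cat > h.py <<'E'
import numpy as np,cv2
from workcell import bot
def unproj(n,u,v,z):
    "pixel + world height -> world"
    c=bot.camera_params(n);R=np.array(c["R"]);t=np.array(c["t"])
    o=-R.T@t; r=R.T@np.array([(u-c["cx"])/c["fx"],(v-c["cy"])/c["fy"],1]); return o+r*(z-o[2])/r[2]
def pix(n,X):
    c=bot.camera_params(n);p=np.array(c["R"])@np.array(X)+c["t"];return np.array([c["fx"]*p[0]/p[2]+c["cx"],c["fy"]*p[1]/p[2]+c["cy"]])
def dpt(n,d,u,v):
    c=bot.camera_params(n);z=d[int(round(v)),int(round(u))];return np.array(c["R"]).T@(np.array([(u-c["cx"])/c["fx"]*z,(v-c["cy"])/c["fy"]*z,z])-c["t"])
def crop(p,u0,v0,w,h,s,f):
    cv2.imwrite(f,cv2.resize(p[v0:v0+h,u0:u0+w,::-1],None,fx=s,fy=s,interpolation=cv2.INTER_CUBIC))
E
python3 - <<'E'
from h import *
a=np.load("pics/top0.npz");crop(a['p'],190,115,90,90,6.5,"pics/c1.png")
b=np.load("pics/scene0.npz");crop(b['p'],205,170,90,90,6.5,"pics/c2.png")
for uv in [(220,150),(250,170),(215,165)]: print(dpt("top",a['d'],*uv))
for uv in [(240,200),(265,225)]: print(dpt("scene",b['d'],*uv))
E
```

```text
[0.59890339 0.0629623  0.162062  ]
[ 0.54275344 -0.01933359  0.16024336]
[0.55799287 0.07732715 0.15722554]
[ 0.60316508 -0.02460417  0.15604848]
[0.55503735 0.08489547 0.15850345]
```

View pics/c1.png

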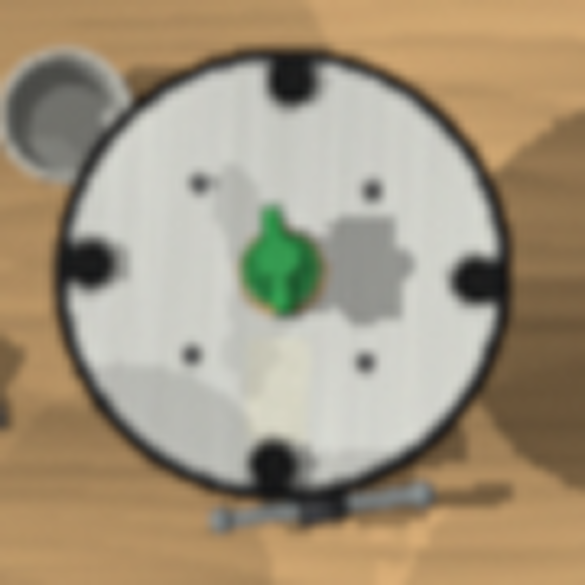

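View pics/c2.png

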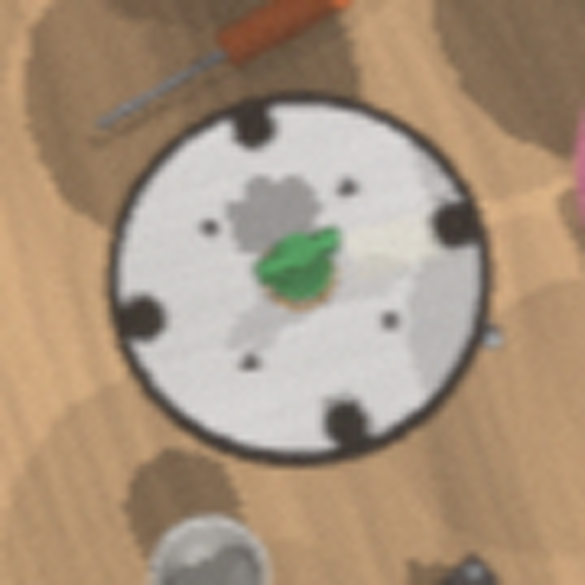

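```bash
python3 - <<'E'
from h import *
T=lambda x,y:((x+.5)/6.5-.5+190,(y+.5)/6.5-.5+115)
S=lambda x,y:((x+.5)/6.5-.5+205,(y+.5)/6.5-.5+170)
top=dict(L=(88,263),R=(474,281),F=(273,464),B=(291,80)); sc=dict(L=(345,420),R=(253,125),F=(457,223),B=(143,318))
for n,f,q in(("top",T,top),("scene",S,sc)):
    P={k:unproj(n,*f(*v),.164)[:2] for k,v in q.items()}
    print(n,{k:v.round(4) for k,v in P.items()}, (sum(P.values())/4).round(4))
    y=P['L']-P['R'];x=P['B']-P['F'];print(np.linalg.norm(y),np.linalg.norm(x),np.arctan2(-y[0],y[1]),np.arctan2(x[1],x[0]))
for n,f,e in(("top",T,((272,208),(285,312))),("scene",S,((259,270),(340,237)))):
    A,B=[unproj(n,*f(*q),.200)[:2] for q in e];print(n,A,B,(A+B)/2,np.linalg.norm(A-B),np.arctan2(*(A-B)[::-1]))
a=np.load("pics/top0.npz");u,v=[int(i) for i in T(280,255)];
for j in range(v-8,v+10,2):print([round(float(dpt("top",a['d'],i,j)[2]),3) for i in range(u-5,u+6)])
E
```

```text
top {'L': array([0.5851, 0.1094]), 'R': array([ 0.5756, -0.054 ]), 'F': array([0.4989, 0.0314]), 'B': array([0.6626, 0.0229])} [0.5806 0.0274]
0.16370535213526224 0.16396797907639868 -0.057765231392237985 -0.05212219096812524
scene {'L': array([0.5883, 0.1065]), 'R': array([ 0.5797, -0.0551]), 'F': array([0.5   , 0.0303]), 'B': array([0.6655, 0.0226])} [0.5834 0.0261]
0.16183040249244912 0.1656502642626129 -0.05314339043504729 -0.04665248949854322
top [0.60170428 0.02932871] [0.55854071 0.02421951] [0.58012249 0.02677411] 0.043464907448716235 0.11782008652489119
scene [0.60477914 0.02924724] [0.56175589 0.02706916] [0.58326751 0.0281582 ] 0.043078346116464133 0.050582587447231375
[0.158, 0.162, 0.163, 0.155, 0.155, 0.16, 0.165, 0.162, 0.163, 0.16, 0.164]
[0.163, 0.16, 0.162, 0.201, 0.204, 0.202, 0.2, 0.16, 0.162, 0.166, 0.159]
[0.16, 0.159, 0.158, 0.203, 0.202, 0.201, 0.205, 0.157, 0.16, 0.16, 0.158]
[0.16, 0.161, 0.178, 0.177, 0.201, 0.204, 0.204, 0.186, 0.178, 0.174, 0.169]
[0.159, 0.175, 0.183, 0.205, 0.203, 0.206, 0.205, 0.202, 0.205, 0.182, 0.173]
[0.179, 0.175, 0.183, 0.205, 0.205, 0.206, 0.204, 0.207, 0.208, 0.188, 0.184]
[0.177, 0.181, 0.185, 0.181, 0.2, 0.205, 0.203, 0.197, 0.19, 0.185, 0.174]
[0.164, 0.173, 0.173, 0.17, 0.185, 0.203, 0.2, 0.207, 0.189, 0.175, 0.174]
[0.16, 0.155, 0.168, 0.168, 0.178, 0.203, 0.206, 0.203, 0.199, 0.168, 0.163]
```

```bash
cat >> h.py <<'E'
C=np.array([.582,.0268]);YAW=-.052
yv=np.array([-np.sin(YAW),np.cos(YAW)])
L=C+.082*yv;R_=C-.082*yv
def q(yaw): return [np.cos(yaw/2),np.sin(yaw/2),0,0]  # tool x at yaw
E
python3 - <<'E'
from h import *
for y in np.arange(-3,3.2,.5):
    j=bot.ik([*C,.30],q(y)); print(round(y,2),None if j is None else np.round(j,2))
t=bot.get_time_s()
p=bot.get_tool_pos();bot.move_straight([p[0],p[1],.36],v=.3)
bot.grip(0.0)
bot.move_to([*L,.26],q(0))
print(bot.get_time_s()-t,bot.get_tool_pos(),bot.get_joint_pos(),bot.get_gripper_width(),L,R_)
print(np.array([bot.get_force() for _ in range(3)]))
E
```

```text
-3.0 [ 0.48  0.47 -0.92  1.52  0.38  1.34  1.24]
-2.5 [ 0.55  0.52 -1.06  1.52  0.46  1.37  1.67]
-2.0 [ 0.55  0.52 -1.06  1.52  0.46  1.37  2.17]
-1.5 [-0.89  0.49  1.16  1.63 -0.47  1.32 -2.72]
-1.0 [-0.89  0.49  1.16  1.63 -0.47  1.32 -2.22]
-0.5 [ 0.21  0.36 -0.48  1.55  0.17  1.27 -2.37]
0.0 [ 0.27  0.38 -0.57  1.54  0.21  1.28 -1.9 ]
0.5 [ 0.31  0.39 -0.64  1.54  0.24  1.29 -1.42]
1.0 [ 0.35  0.4  -0.69  1.53  0.26  1.3  -0.95]
1.5 [ 0.39  0.42 -0.76  1.53  0.29  1.31 -0.47]
2.0 [ 0.41  0.43 -0.8   1.53  0.32  1.32  0.01]
2.5 [ 0.44  0.44 -0.84  1.53  0.34  1.32  0.49]
3.0 [ 0.43  0.44 -0.84  1.53  0.33  1.32  0.99]
4.2833000000000006 [0.5865544  0.10772949 0.25992162] [ 0.28025219  0.49297615 -0.82395912  1.55569988  0.37405661  1.25778915
 -2.17285102] -8.419970272763064e-06 [0.58626208 0.10868916] [ 0.57773792 -0.05508916]
[[ 3.08251022e-04  5.25492464e-01 -3.45367087e-01]
 [ 3.08251022e-04  5.25492464e-01 -3.45367087e-01]
 [ 3.08251022e-04  5.25492464e-01 -3.45367087e-01]]
```

```bash
cat >> h.py <<'E'
def press(P,z0=.171,zmin=.155,fmax=8.,dz=.0004,hold=.25,v=.15):
    t0=bot.get_time_s()
    bot.move_straight([*P,z0],v=v); bot.wait(.15)
    f0=bot.get_force()[2]; log=[];z=z0
    while z>zmin:
        z-=dz; bot.move_straight([*P,z],v=.008)
        f=bot.get_force()[2]-f0; log.append((z,bot.get_tool_pos()[2],f))
        if f>fmax: break
    bot.wait(hold); f=bot.get_force()-np.array([0,0,f0]); log.append((z,bot.get_tool_pos()[2],f[2]))
    print("hold",f.round(2),"t",round(bot.get_time_s()-t0,2))
    for l in log: print("%.1f %.2f %.2f"%(l[0]*1e3,l[1]*1e3,l[2]),end=" | ")
    print(); return log
E
python3 - <<'E'
from h import *
press(L)
print(bot.get_time_s())
E
```

```text
hold [-1.71  3.73  8.51] t 9.39
170.6 170.94 -0.89 | 170.2 170.19 -0.42 | 169.8 169.73 0.24 | 169.4 169.34 -0.96 | 169.0 168.98 -0.88 | 168.6 168.58 -0.71 | 168.2 168.17 -1.44 | 167.8 167.76 -0.86 | 167.4 167.35 -0.03 | 167.0 166.97 -0.54 | 166.6 166.56 -0.80 | 166.2 166.18 -0.75 | 165.8 165.76 -0.84 | 165.4 165.37 -0.59 | 165.0 164.99 0.37 | 164.6 164.67 0.70 | 164.2 164.31 1.50 | 163.8 163.92 2.23 | 163.4 163.50 2.68 | 163.0 163.07 3.78 | 162.6 162.69 3.01 | 162.2 162.29 4.00 | 161.8 161.84 3.40 | 161.4 161.43 3.14 | 161.0 161.01 3.35 | 160.6 160.60 3.47 | 160.2 160.22 3.74 | 159.8 159.88 4.98 | 159.4 159.61 5.22 | 159.0 159.26 5.88 | 158.6 158.98 6.44 | 158.2 158.70 7.63 | 157.8 158.41 9.15 | 157.8 158.44 8.51 | 
13.775
```

Left press: contact at about 165.0 mm, tipping plateau from about 163.1 to 160.3 mm at 4 N, then a hard stop up to 9 N. That puts the sink at about 2.7 mm. Now the right pad.

```bash
python3 - <<'E'
from h import *
bot.move_straight([*L,.215],v=.2)
bot.move_straight([L[0]-.06,L[1]-.03,.235],v=.25)
bot.move_straight([R_[0]-.06,R_[1]+.03,.235],v=.25)
bot.move_straight([*R_,.215],v=.25)
press(R_,z0=.1665,dz=.0005,fmax=8.)
bot.move_straight([*R_,.24],v=.2)
print(bot.get_time_s())
E
```

```text
hold [-1.81 -6.46  9.3 ] t 5.12
166.0 166.37 0.09 | 165.5 165.46 -0.26 | 165.0 164.98 0.51 | 164.5 164.57 2.18 | 164.0 164.10 3.17 | 163.5 163.57 3.42 | 163.0 163.02 4.03 | 162.5 162.49 4.99 | 162.0 162.01 4.63 | 161.5 161.52 4.78 | 161.0 161.01 4.62 | 160.5 160.51 4.33 | 160.0 160.03 5.02 | 159.5 159.63 6.35 | 159.0 159.25 7.27 | 158.5 158.84 7.02 | 158.0 158.46 9.14 | 158.0 158.49 9.30 | 
21.325
```

```bash
python3 - <<'E'
from h import *
Y0=.09+np.pi
bot.grip(.035,20)
bot.move_to([*C,.245],q(Y0))
bot.move_straight([*C,.1885],v=.12,max_force=8)
print(bot.get_tool_pos(),bot.get_joint_pos()[6],bot.get_time_s())
bot.grip(0.0,25)
print(bot.get_gripper_width(),bot.get_force(),bot.get_ft_torque(),bot.get_time_s())
bot.move_straight([*C,.1885-.0003],rotation=q(Y0-.3),v=.05)
print(bot.get_tool_pos(),bot.get_eef_rot(),bot.get_force(),bot.get_ft_torque(),bot.get_time_s())
p,d=bot.snapshot("scene");crop(p,205,170,90,90,6.5,"pics/c3.png")
E
```

```text
[0.5822007 0.0270564 0.1888941] 1.0205773909840457 24.8833
0.009074656229166915 [-0.89122112 -1.58412939  5.26558872] [-0.06242313  0.1063437   0.05599267] 25.225
[0.58252581 0.02702128 0.18905146] [ 1.03299998e-01  9.94649923e-01 -3.33066592e-05  7.99764621e-04] [-0.42040175  0.16557102  8.28992636] [-0.09388927  0.15219145 -0.11551728] 25.675
```

View pics/c3.png

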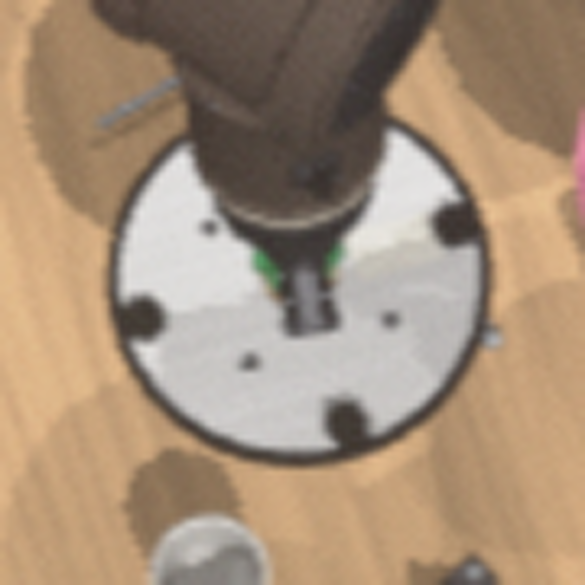

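The nut is gripped (9 mm opening) and 0.3 rad done. There is slight downward push on the nut, so I'll ease z up a little and carry on to 2.5 rad, logging torque.

```bash
python3 - <<'E'
from h import *
Y0=.09+np.pi
for a in np.r_[np.arange(.6,1.9,.3),np.arange(1.95,2.51,.11)]:
    bot.move_straight([*C,.1896-.00096*a],rotation=q(Y0-a),v=.05)
    r=bot.get_eef_rot();print(round(a,2),round(Y0-2*np.arctan2(r[1],r[0]),3),round(bot.get_tool_pos()[2],4),np.round(bot.get_force(),1),np.round(bot.get_ft_torque()[2],3),round(bot.get_time_s(),2),round(bot.get_joint_pos()[6],2))
E
```

```text
0.6 0.595 0.189 [ 3.1  1.  -2.7] -0.057 26.18 0.51
0.9 0.894 0.1887 [ 4.4  1.3 -3.2] -0.007 26.62 0.25
1.2 1.194 0.1884 [ 5.6  2.1 -2.9] -0.034 27.07 -0.01
1.5 1.494 0.1881 [ 5.4  0.7 -2.9] -0.095 27.52 -0.28
1.8 1.794 0.1879 [ 4.2  1.1 -2. ] -0.107 27.98 -0.54
1.95 1.944 0.1877 [ 5.2  1.4 -1.5] -0.073 28.27 -0.68
2.06 2.054 0.1876 [ 4.9  0.3 -2.7] -0.069 28.53 -0.77
2.17 2.164 0.1875 [ 5.2  1.9 -2.2] -0.047 28.79 -0.87
2.28 2.274 0.1874 [ 5.4  0.9 -2.6] -0.067 29.05 -0.97
2.39 2.384 0.1873 [ 4.9  0.6 -1.7] -0.102 29.31 -1.07
2.5 2.494 0.1872 [ 5.4  0.7 -2.8] -0.045 29.57 -1.16
```

```bash
python3 - <<'E'
from h import *
bot.grip(.035)
bot.move_straight([*C,.245],v=.2)
bot.grip(0.0)
bot.move_to([*L,.215],q(0.3))
p,d=bot.snapshot("scene");crop(p,205,170,90,90,6.5,"pics/c4.png")
p,d=bot.snapshot("top");crop(p,190,115,90,90,6.5,"pics/c5.png")
press(L,z0=.1665,dz=.0005,fmax=7.5,zmin=.158)
print(bot.get_time_s())
E
```

```text
hold [-2.36  1.79  8.77] t 3.38
166.0 166.36 0.33 | 165.5 165.44 0.30 | 165.0 164.96 -0.25 | 164.5 164.59 1.80 | 164.0 164.16 2.33 | 163.5 163.63 3.91 | 163.0 163.20 3.94 | 162.5 162.81 6.45 | 162.0 162.44 6.51 | 161.5 162.08 8.38 | 161.5 162.12 8.77 | 
34.875
```

View pics/c4.png

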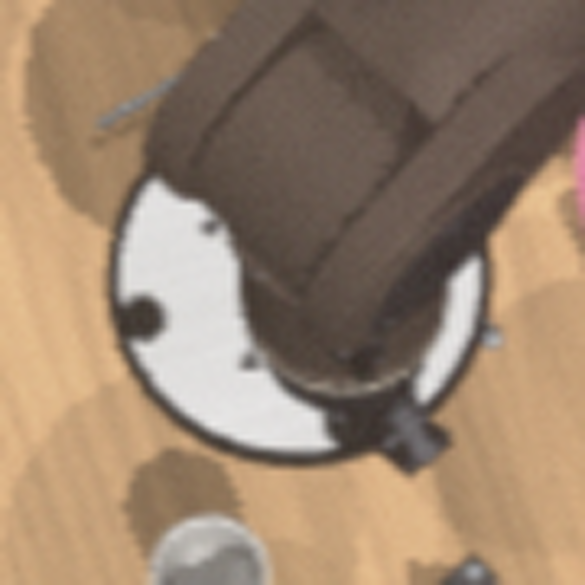

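View pics/c5.png

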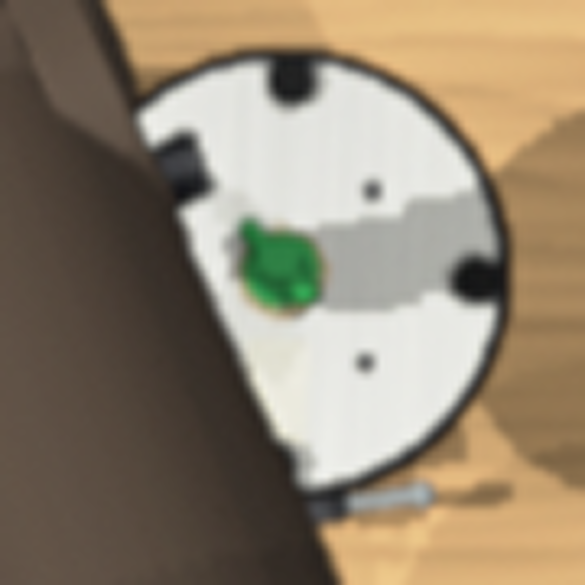

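The wings are now at about 43° in the top view, as expected for 2.5 rad. The left press rises steadily to 8.8 N at 162.1 mm with no plateau (loose it was 158.4 mm). Now the right pad, with averaged force readings.

```bash
python3 - <<'E'
from h import *
bot.move_straight([*L,.215],v=.2)
bot.move_straight([L[0]-.06,L[1]-.03,.235],v=.25)
bot.move_straight([R_[0]-.06,R_[1]+.03,.235],v=.25)
bot.move_straight([*R_,.215],v=.25)
bot.move_straight([*R_,.1665],v=.12);bot.wait(.2)
def F():
    a=[]
    for _ in range(8): bot.wait(.02);a.append(bot.get_force()[2])
    return np.mean(a)
f0=F();z=.1650
while z>.1585:
    bot.move_straight([*R_,z],v=.01);f=F()-f0
    print("%.2f %.2f"%(bot.get_tool_pos()[2]*1e3,f),end=" | ")
    if f>8.5:break
    z-=.0004
bot.move_straight([*R_,.215],v=.1)
print(bot.get_time_s())
E
```

```text
164.95 -0.08 | 164.64 1.35 | 164.26 2.74 | 163.87 3.88 | 163.46 4.90 | 163.12 5.34 | 162.82 6.39 | 162.50 7.40 | 162.16 8.46 | 161.86 9.00 | 42.1833
```

Firm, but the slope softens from about 3.3 to 2.6 N/mm near the tipping force. Comparing loose and firm depths (about 3.1 mm sink) puts the play near 2.2 mm, so the preload may be only 0 to 6 N. I'll add 0.3 rad (about 9 N, still under 28 N even by the high estimate) and repeat both presses.

```bash
python3 - <<'E'
from h import *
Y1=.09+np.pi-2.494
bot.move_straight([R_[0]-.03,R_[1]+.03,.235],v=.3)
bot.grip(.035,25)
bot.move_to([*C,.235],q(Y1))
bot.move_straight([*C,.1874],v=.15,max_force=8)
bot.grip(0.0,25); print(bot.get_gripper_width(),bot.get_force())
for a in (.15,.306):
    bot.move_straight([*C,.1876-.00096*a],rotation=q(Y1-a),v=.05)
r=bot.get_eef_rot();print("turned",Y1-2*np.arctan2(r[1],r[0]),bot.get_time_s())
bot.grip(.035)
bot.move_straight([*C,.235],v=.2)
bot.grip(0.0)
bot.move_to([*L,.19],q(0.3))
print(bot.get_time_s())
bot.move_straight([*L,.1665],v=.1);bot.wait(.15)
def F():
    a=[]
    for _ in range(6): bot.wait(.02);a.append(bot.get_force()[2])
    return np.mean(a)
f0=F()
for z in np.arange(.1645,.1599,-.0006):
    bot.move_straight([*L,z],v=.015);f=F()-f0
    print("%.2f %.2f"%(bot.get_tool_pos()[2]*1e3,f),end=" | ")
    if f>7.5:break
bot.wait(.1);print(bot.get_time_s())
E
```

```text
0.009237980994832428 [-1.67155134 -0.64553047  6.52725007]
turned 0.3035760561657013 44.7333
46.3833
164.67 1.37 | 164.16 3.52 | 163.59 4.73 | 163.14 6.39 | 162.69 7.73 | 48.9
```

```bash
python3 - <<'E'
from h import *
bot.move_straight([*L,.215],v=.2)
bot.move_straight([L[0]-.06,L[1]-.03,.235],v=.25)
bot.move_straight([R_[0]-.06,R_[1]+.03,.235],v=.25)
bot.move_straight([*R_,.19],v=.25)
bot.move_straight([*R_,.1665],v=.12);bot.wait(.2)
def F():
    a=[]
    for _ in range(8): bot.wait(.02);a.append(bot.get_force()[2])
    return np.mean(a)
f0=F();z=.1645
while z>.1595:
    bot.move_straight([*R_,z],v=.015);f=F()-f0
    print("%.2f %.2f"%(bot.get_tool_pos()[2]*1e3,f),end=" | ")
    if f>8:break
    z-=.0005
bot.wait(.1)
bot.move_straight([*R_,.215],v=.15)
bot.move_straight([R_[0]-.05,R_[1]-.1,.30],v=.25)
p,d=bot.snapshot("top");crop(p,190,115,90,90,6.5,"pics/c6.png");cv2.imwrite("pics/top6.png",p[:,:,::-1])
print(bot.get_time_s())
E
```

```text
164.60 1.26 | 164.21 3.22 | 163.71 5.16 | 163.27 6.41 | 162.90 7.39 | 162.52 8.66 | 55.1667
```

View pics/top6.png

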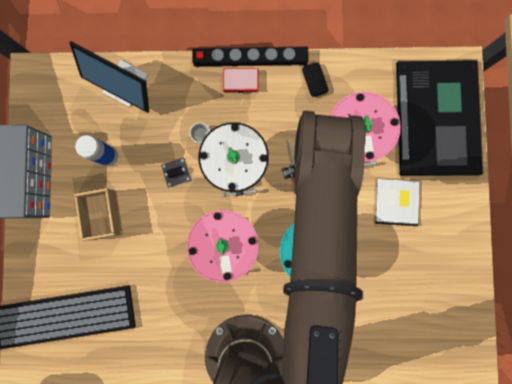

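View pics/c6.png

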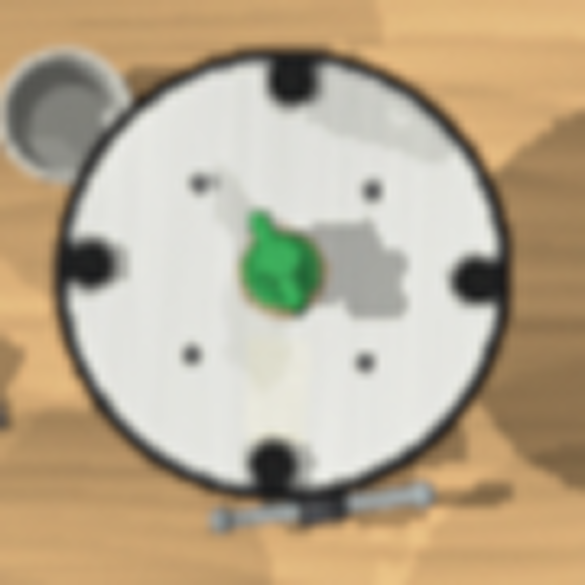

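Both pads are firm, the wings sit at about 23° as expected, the foot hasn't swivelled, and nothing else has moved. Handing in.

```bash
python3 - <<'E'
from workcell import bot
bot.job_done(); print(bot.get_time_s())
E
```

```text
the job is handed in; nothing more can be done
the job is handed in; nothing more can be done
```

I pressed both pads, tightened the wing nut by about 2.8 rad, let go, and handed the job in at about 55 s. The foot pressed firm on both sides, but no verdict is reported and I could not measure the nut's force directly.

- **Loose foot:** the left pad, then the right, tipped at 4–5 N and stopped after sinking roughly 2.7–3.1 mm, which is about 2.0–2.2 mm of play.
- **Tightening:** I turned the nut 2.5 rad clockwise and let go. The presses showed no rock, but the right one softened slightly near the tipping force, so the nut might have been barely bearing. I added 0.3 rad, let go, and pressed both pads again.
- **Last checks:** the left pad reached 7.7 N at 162.7 mm and the right 8.7 N at 162.5 mm. Both rose steadily with no tipping plateau; loose, the pads went down to about 158.5 mm at 8.5–9.3 N.
- **Final picture:** the wings are at the expected angle, the foot has not swivelled, and the listed objects I could see are where they were. The arm hid part of the view around the screwdriver.

**Uncertain:**
- The nut's force is inferred from how far I turned it: about 10–20 N, against the allowed 1–28 N. The wrist torque was too noisy to confirm it.
- The pads gave 2–3 mm under load by the tool position, more than the 1 mm stated. I put this down to the arm and fingers flexing, because the slope was about the same before tipping and after the stop.

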